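# Button down the marker box and aim the inspection mirror

### The arm

A 6-joint arm with a two-finger parallel gripper is mounted at the origin on a cart in front of the work surface, level with it; the furniture and walls round the work are solid. World frame = base frame: x ahead of the robot, y to its left, z up, the work surface at z = 0. Lengths are in m, angles in rad, forces in N, time in s.
With the tool pointing down it reaches from about 0.35 to 0.775 m from the base axis. Payload 7.3 kg.
Tool frame: the origin (TCP) lies on the centre line of the jaws, within the pads' length; the fingertips stand ahead of it and the grasp point (between the pads) is the TCP (manip.tip_extent is the z of the fingertips in the tool frame, in m); z points along the fingers, y is the direction in which the jaws open and shut (so a half turn about z gives the same grasp; the last joint's range is limited). The gripper opens to 92 mm and grips with 3 to 60 N. Pads are 19 mm wide; open, the fingers measure 130 mm over their backs; the gripper's body (75 mm by 190 mm) begins 47 mm behind the grasp point.
Start: joints at [-1.267, 0.342, 1.524, -0, 1.275, -0.146], TCP at [0.228, -0.473, 0.246] pointing down, gripper open.
Joint ranges: [-2.53, 2.53], [-0.77, 2.02], [0.04, 2.7], [-1, 4.14], [0.28, 2.66], [-3.11, 3.11]. Speed limits (rad/s): [2.57, 2.57, 3.14, 3.14, 3.14, 3.14].

### API

Orientations are given as a unit quaternion [w, x, y, z].
In Python, from rig import manip gives the robot as it stands.
- The arm moves only by the tool apply_moves, never from a script. Its argument "motion" is a list that holds one entry, the list of rows, each a list of 7 numbers: the shift along the tool's x, y, z in m, then the turn, a rotation vector about the tool's x, y, z in degrees, then the opening, from -1 (shut) to 1 (fully open). A call has 1 to 10 rows; each row is the pose to reach, as a shift and turn from the pose commanded when the call began, along the tool's axes at that moment; what a row does not reach only later rows make up. A row lasts 1/12 s, in which the tool goes at most 41.7 mm and 7.16 degrees, less where a joint would pass 70% of its speed; a pose out of reach is approached as far as the arm can. A call with a gripper value outside its range is refused whole. The fingers move at their own pace and stop on an object; the grip force is fixed at half the most. Time passes only in rows, so rows that repeat a pose let the fingers close. It gives the time, the measured TCP pose, the force and the opening at its end, in the units of the state.
- manip.state(): the state, without advancing time (a new reading comes with each control period).
- manip.read_camera(name): name is "scene" or "top" or "wrist"; returns a dict with "image" (480x640x3 uint8, blue, green, red), "z_map" (480x640 float32, m along the optical axis (not along the pixel's ray), 0 where there is no reading), "fx", "fy", "cx", "cy" (pixels), "k1" (the pictures are not rectified: a ray, as slopes to the right and down, at radius r is drawn at 1 + k1 r^2 times it, then the intrinsics apply), "world_to_cam" (4x4, takes a point from world to camera coordinates); the wrist camera has in their place "tool_from_camera" (4x4, takes a point from camera to tool coordinates, whose origin is the TCP and whose axes are the flange's). Camera axes: x right, y up, looking along -z (the intrinsics and any distortion apply to the point x, -y, -z); pixel columns grow to the right and rows downward; lengths in m; the calibration is good to about 2 mm. A picture is of the moment at which its call begins: read the wrist's pose just before it.
- manip.close_job(): hands the job in, once; it reports no verdict.
The state is a dict: "clock": time; "qpos": joint angles; "dq": joint speeds; "joint_efforts": joint torques, N m; "ee_pos": TCP position; "tool_rot": TCP orientation; "ft_force": force on the tool from outside, world axes, zero at the start; "wrist_torque": the same for the moment, N m; "grip_width": finger opening in m.
Only numpy, scipy, OpenCV 4.12 (cv2) and the standard library are available. Lean on these libraries where they do the work, as an engineer would, in place of code of your own. Each camera call takes 0.05 s, during which the arm holds its last target. There are 200 camera calls.

### The job

On the model railway, first turn the turnbutton of the plywood marker box straight across the edge of its shut lid, so that the drum standing on the lid cannot shift. Then take the fin on top of the sprung mirror and swing the mirror until the small camera on the stand's boom sees the drum in the middle of the glass. Finish while still holding the mirror steadily at that angle (let go, it springs back); keep the lid shut and leave everything else where it stands.

Things in the scene. Friction and masses are not known exactly. Their poses are not given: they have to be found in the camera images.
- sight_stand: fixed stand: round dark steel foot 60 mm across, 14 mm post, and a level boom (9 mm rod, 55 mm up) carrying a black camera 36 x 36 x 34 mm. Origin on the table on the post's axis, which is the mirror's swivel axis. x axis: along the boom from mirror to camera; z up. The lens lies at (154, 0, 110) mm and looks back along -x at the mirror.
- mirror_axis (a point): fixed point of the stand on the swivel axis at the centre of the mirror glass, 110 mm above the table; axes as the stand's. Camera lens, mirror centre and drum centre are all at this height.
- mirror (a joint): swivel angle of the mirror about the vertical axis, rad, -1.4 to 1.4; 0 = glass squarely facing the camera; grows anticlockwise seen from above. A spring (0.06 N m per rad) returns it to 0 when let go. Angle needed = half the angle at the mirror axis from the camera round to the drum; the drum is always on the anticlockwise side, about 50 to 123 degrees round from the camera.
- mirror_grip (a point): middle of the aluminium grip fin on top of the mirror, on the swivel axis, 163 mm above the table; fin 10 mm thick, 36 mm wide, 34 mm tall (top at 180 mm). Turns with the mirror: x axis = the way the glass faces = across the fin's thickness, y along the fin. The glass is 50 x 56 mm in a black frame 58 mm wide, 64 mm tall, top at 142 mm.
- sight (a point): imaginary, nothing to see: the camera's line of sight after the mirror, which turns by twice the mirror's angle. Origin at the centre of the glass, x axis along the reflected view. The camera sees the drum in the middle of the glass when this axis points at the drum, that is, when the glass faces midway between the directions to camera and drum.
- drum (a point): centre of the marker drum: a turned aluminium drum 48 mm across and 30 mm tall with a groove round it, upright on an 8 mm pin on the lid, centre 110 mm above the table, at (52.5, 0, 110) mm in the marker box's frame.
- marker_box: fixed plywood box 165 x 80 mm, top at 66 mm. Origin under its centre; x axis from the front ledge (54 mm deep, with the turnbutton) towards the lid's hinge; z up. The lid covers the rear 110 mm, flush with the ledge; its free edge is at x = -28 mm.
- lid (a joint): lid hinge, rad: 0 = shut (it lies shut by its weight), grows as the free edge is lifted, to 1.6.
- turnbutton (a joint): angle of the turnbutton about its vertical pivot, rad, -1.65 to 1.65; 0 = its bar lies along the lid's edge (box y), clear of the lid; about +1.57 or -1.57 = straight across the edge, its end over the lid. Grows anticlockwise seen from above, may be turned either way, stays where it is left (friction 0.02 N m).
- button_grip (a point): middle of the upright brass fin of the turnbutton, on its pivot, 92 mm above the table, at (-48, 0, 92) mm in the box's frame. The fin is 10 mm thick, 34 mm long, from 74 to 108 mm in height, and stands on a bar 66 x 14 mm, 68 to 74 mm in height. Turns with the turnbutton: y axis along the bar and fin, x across the thickness.
- barn: loose model barn with a maroon roof, 68 x 88 x 56 mm, bystander. Origin under its centre.
- car_green: loose green toy car, 22 x 58 x 21 mm, bystander. Origin under its centre.
- car_truck: loose red toy pickup, 22 x 56 x 23 mm, bystander. Origin under its centre.
- glue: loose white glue bottle, 43 mm across, 93 mm tall, bystander. Origin under its centre.
- jar: loose yellow paint jar, 34 mm across, 43 mm tall, bystander. Origin under its centre.
- cottage: loose model cottage with a blue roof, 57 x 90 x 55 mm, bystander. Origin under its centre.

How it is judged:
On the way, in this order (a step that is already met when the one before it is completed fails the run):
1. the turnbutton lies across the lid's edge, lid shut ((value of joint turnbutton above 1.3 rad or value of joint turnbutton below -1.3 rad) and value of joint lid below 0.05 rad), for 0.2 s.
2. the mirror, in the fingers, shows the drum to the camera (y of drum in the frame of sight between -0.018 and 0.018 m and x of drum in the frame of sight above 0.05 m and contact force between the fingers and mirror above 0.3 N), for 0.2 s.
At the end, for the whole second after the job is handed in: Reflected line of sight within 18 mm of the drum centre sideways; mirror held still by the fingers (over 0.3 N, under 0.1 rad/s); turnbutton across the lid edge (at least 1.3 rad from along it); lid shut (under 0.05 rad); loose bystanders within 30 mm of their places (all of step 1 and all of step 2 and velocity of joint mirror between -0.1 and 0.1 rad/s and distance of each of barn, car_green, car_truck, glue, jar, cottage from where it was at the start of the episode below 0.03 m); the arm keeps its last pose, push and grip.
It fails at once if a bystander is pushed away by more than 30 mm (distance of any of barn, car_green, car_truck, glue, jar, cottage from where it was at the start of the episode above 0.03 m).
It also fails if it takes over 42 s, if anything falls off the work surface, if the arm or the gripper's body presses on something with over 40 N, if the wrist force passes 120 N, or if a joint passes its speed limit or range.

## Working session

There is one attempt and no reset: what is moved stays moved. The work goes in short steps, Python scripts to look and compute and a tool call to move; the robot and the scene stay as the last step left them, time stands still between calls to the robot, and variables do not carry over. Pictures are saved under pics/ and viewed, about 8 in all and at most 12, crops included, and the job is handed in when it is done.

Besides the shell and the picture viewer there is one more tool, called after ">>>" by a JSON object that holds its "name" and its "arguments", one argument or row to a line. apply_moves: Moves the arm, as the interface text tells. Its arguments: {"type":"object","properties":{"motion":{"type":"array"}},"required":["motion"]}

```bash
ls; mkdir -p pics
cat > h.py <<'E'
import numpy as np, cv2
from rig import manip
from scipy.spatial.transform import Rotation as R
def cloud(c,T=None):
    # world points for each pixel
    h,w=c["z_map"].shape
    u,v=np.meshgrid(np.arange(w),np.arange(h))
    xd=(u-c["cx"])/c["fx"]; yd=(v-c["cy"])/c["fy"]
    x,y=xd.copy(),yd.copy()
    for _ in range(8):
        f=1+c["k1"]*(x*x+y*y); x,y=xd/f,yd/f
    z=c["z_map"]
    P=np.stack([x*z,-y*z,-z],-1)
    if T is None: T=np.linalg.inv(c["world_to_cam"])
    return P@T[:3,:3].T+T[:3,3]
def toolT():
    s=manip.state(); q=s["tool_rot"]
    T=np.eye(4); T[:3,:3]=R.from_quat([q[1],q[2],q[3],q[0]]).as_matrix(); T[:3,3]=s["ee_pos"]; return T
E
python3 - <<'E'
from h import *
print(manip.state(), manip.tip_extent)
for n in("top","scene"):
    c=manip.read_camera(n); cv2.imwrite(f"pics/{n}0.png",c["image"]); P=cloud(c); np.save(f"{n}0.npy",np.where(c["z_map"][...,None]>0,P,np.nan))
    print(n,np.linalg.inv(c["world_to_cam"])[:3,3])
E
```

```text
pics
{'clock': 0.0, 'qpos': array([-1.26695685e+00,  3.42717822e-01,  1.52502699e+00, -1.85470946e-05,
        1.27540356e+00, -1.45998689e-01]), 'dq': array([-0.00088578, -0.00082381, -0.00012861, -0.00017218,  0.0004731 ,
       -0.00178385]), 'joint_efforts': array([-2.78480002e-03, -4.31240165e+01, -2.44228703e+01,  7.15701445e-02,
        5.59077621e-02, -1.13612714e-04]), 'ee_pos': array([ 0.22817971, -0.4723924 ,  0.24504401]), 'tool_rot': array([-7.74738519e-04,  9.74811259e-01,  2.23030053e-01, -7.01674076e-05]), 'ft_force': array([-0.09503485, -0.3375075 ,  0.43592113]), 'wrist_torque': array([-0.01310449, -0.03320654,  0.00708535]), 'grip_width': 0.09187637413006534} 0.019
top [ 0.48890285 -0.21214432  1.28591753]
scene [0.5951583  0.61744304 0.47434391]
```

View pics/top0.png

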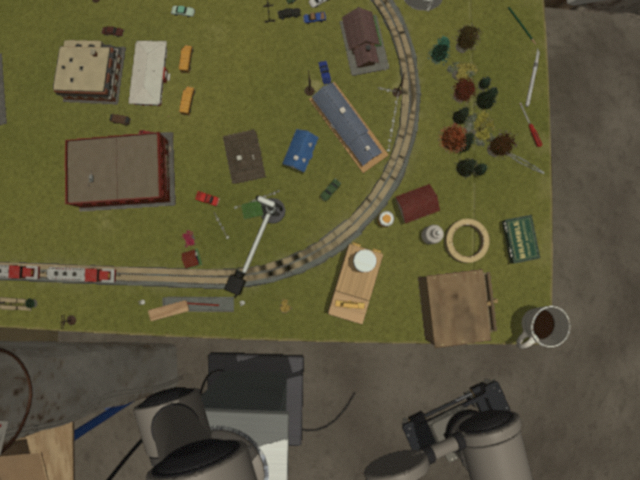

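View pics/scene0.png

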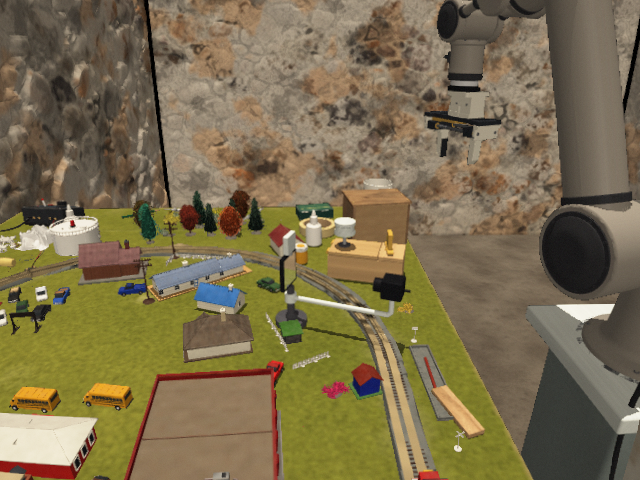

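Run:
```python
from h import *
P=np.load("top0.npy"); im=cv2.imread("pics/top0.png")
def reg(n,u0,v0,u1,v1,z0,z1):
    Q=P[v0:v1,u0:u1].reshape(-1,3); Q=Q[(Q[:,2]>z0)&(Q[:,2]<z1)]
    (cx,sz,a)=cv2.minAreaRect(Q[:,:2].astype(np.float32))
    print(n,len(Q),"med",np.median(Q,0).round(4),"rect",np.round(cx,4),np.round(sz,4),round(a,1)); return Q
reg("drum",340,235,390,285,.11,.14)
reg("boxtop",320,235,390,330,.058,.07)
reg("button",325,285,375,320,.074,.12)
reg("fin",245,185,290,225,.15,.2)
reg("mirror",245,185,290,225,.12,.2)
reg("cam",215,260,255,300,.1,.14)
reg("foot",245,185,300,225,.005,.04)
reg("boom",236,205,275,275,.045,.07)
big=np.hstack([cv2.resize(im[170:310,200:290],None,fx=4.2,fy=4.2,interpolation=2),cv2.resize(im[190:330,315:405],None,fx=4.2,fy=4.2,interpolation=2)])
cv2.imwrite("pics/crop1.png",big); print(big.shape)
```

```text
drum 394 med [ 0.515  -0.318   0.1268] rect [ 0.515  -0.3182] [0.0468 0.0454] 1.4
boxtop 1740 med [ 0.4583 -0.2994  0.0671] rect [ 0.4666 -0.305 ] [0.0807 0.1703] 74.5
button 167 med [ 0.4186 -0.2905  0.0821] rect [ 0.4264 -0.3005] [0.0527 0.0741] 40.4
fin 111 med [ 0.6268 -0.1098  0.1804] rect [ 0.6279 -0.1085] [0.0363 0.0104] 68.1
mirror 155 med [ 0.6259 -0.1122  0.1789] rect [ 0.6292 -0.1088] [0.0583 0.0131] 68.5
cam 373 med [ 0.4591 -0.046   0.1275] rect [ 0.4586 -0.0438] [0.0362 0.0585] 68.4
foot 705 med [ 0.6272 -0.0905  0.0164] rect [ 0.6434 -0.1076] [0.0932 0.1282] 1.7
boom 281 med [ 0.5571 -0.0808  0.0603] rect [ 0.5556 -0.0834] [0.0206 0.1545] 70.6
(588, 756, 3)
```

View pics/crop1.png

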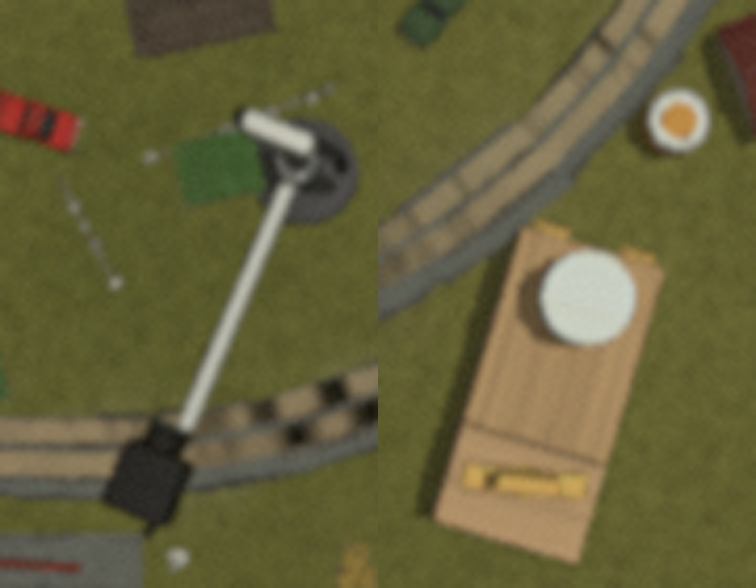

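The top view shows the mirror axis at about (0.628, -0.109) and the drum at (0.515, -0.318), with the box yaw at about -15°. Those put the button at about (0.418, -0.291). I'll move above it and look.

>>> {"name": "apply_moves", "arguments": {
  "motion": [
    [[0.025, -0.008, 0, 0, 0, -6, 1], [0.055, -0.018, 0, 0, 0, -13, 1], [0.09, -0.03, 0, 0, 0, -20, 1], [0.125, -0.04, 0, 0, 0, -27, 1], [0.16, -0.052, 0, 0, 0, -34, 1], [0.19, -0.062, 0, 0, 0, -41, 1], [0.22, -0.071, 0, 0, 0, -48, 1], [0.24, -0.077, 0, 0, 0, -54, 1], [0.25, -0.08, 0, 0, 0, -58, 1], [0.25, -0.08, 0, 0, 0, -58, 1]]
  ]
}}

```text
clock: 0.93
ee_pos: [0.4199, -0.2903, 0.2453]
tool_rot: [-0.0, 0.743, 0.67, 0.0]
ft_force: [0.0, -0.8, 0.3]
grip_width: 0.0918
```

Run:
```python
from h import *
T=toolT(); s=manip.state(); print(s["clock"],s["ee_pos"],s["qpos"].round(3)); print(T[:3,:3].round(3))
c=manip.read_camera("wrist"); cv2.imwrite("pics/w1.png",c["image"]); print(c["tool_from_camera"].round(3))
P=cloud(c,T@c["tool_from_camera"]); P[c["z_map"]<=0]=np.nan; np.save("w1.npy",P)
for n,lo,hi,r,ctr in (("fin",.1,.115,.03,(.418,-.2915)),("bar",.071,.078,.045,(.418,-.2915)),("drum",.12,.13,.04,(.515,-.318))):
    Q=P.reshape(-1,3); Q=Q[(Q[:,2]>lo)&(Q[:,2]<hi)&(np.hypot(*(Q[:,:2]-ctr).T)<r)]
    if len(Q)>5: print(n,len(Q),np.median(Q,0).round(4),cv2.minAreaRect(Q[:,:2].astype(np.float32)))
```

```text
0.9333 [ 0.41988164 -0.29025718  0.24534544] [-7.550e-01  3.160e-01  1.563e+00  1.000e-03  1.263e+00 -6.520e-01]
[[ 0.103  0.995 -0.   ]
 [ 0.995 -0.103  0.001]
 [ 0.001 -0.    -1.   ]]
[[ 0.001  0.953  0.304  0.082]
 [ 1.    -0.001 -0.     0.   ]
 [-0.     0.304 -0.953 -0.139]
 [ 0.     0.     0.     1.   ]]
fin 502 [ 0.4162 -0.292   0.108 ] ((0.41604357957839966, -0.29322192072868347), (0.03434367850422859, 0.009817995131015778), 84.21726989746094)
bar 514 [ 0.4185 -0.2745  0.0738] ((0.41609469056129456, -0.29316025972366333), (0.06589243561029434, 0.014000597409904003), 85.8642349243164)
drum 2741 [ 0.5127 -0.3181  0.1251] ((0.5133417844772339, -0.31852608919143677), (0.044438548386096954, 0.0475602000951767), 70.26165771484375)
```

View pics/w1.png

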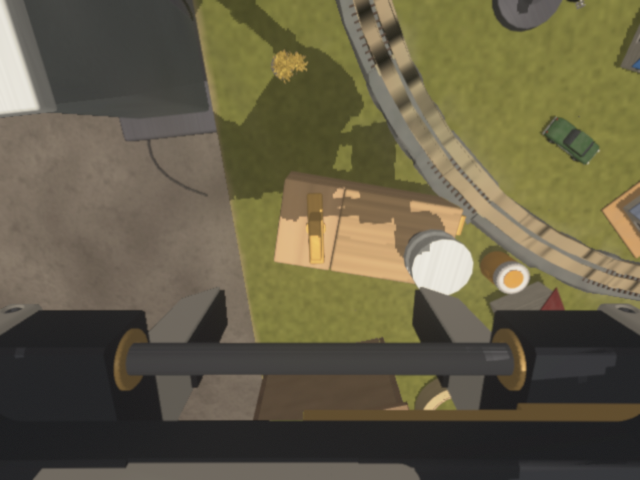

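>>> {"name": "apply_moves", "arguments": {
  "motion": [
    [[-0.003, -0.003, 0.03, 0, 0, -1, 0], [-0.003, -0.003, 0.06, 0, 0, -1, 0], [-0.003, -0.003, 0.09, 0, 0, -1, 0], [-0.003, -0.003, 0.115, 0, 0, -1, 0], [-0.003, -0.003, 0.135, 0, 0, -1, 0], [-0.003, -0.003, 0.149, 0, 0, -1, 0], [-0.003, -0.003, 0.149, 0, 0, -1, 0], [-0.003, -0.003, 0.149, 0, 0, -1, -0.6], [-0.003, -0.003, 0.149, 0, 0, -1, -1], [-0.003, -0.003, 0.149, 0, 0, -1, -1]]
  ]
}}

```text
clock: 1.82
ee_pos: [0.4156, -0.2956, 0.0979]
tool_rot: [0.001, 0.739, 0.674, 0.0]
ft_force: [0.4, -0.2, -0.6]
grip_width: 0.0301
```

>>> {"name": "apply_moves", "arguments": {
  "motion": [
    [[0, 0, 0, 0, 0, 0, -1], [0, 0, 0, 0, 0, 0, -1], [0, 0, 0, 0, 0, 0, -1]]
  ]
}}

```text
clock: 2.07
ee_pos: [0.4156, -0.2949, 0.0973]
tool_rot: [0.001, 0.739, 0.674, 0.0]
ft_force: [1.6, -0.5, 0.9]
grip_width: 0.0102
```

>>> {"name": "apply_moves", "arguments": {
  "motion": [
    [[0, 0, 0, 0, 0, -7, -1], [0, 0, 0, 0, 0, -14, -1], [0, 0, 0, 0, 0, -21, -1], [0, 0, 0, 0, 0, -28, -1], [0, 0, 0, 0, 0, -35, -1], [0, 0, 0, 0, 0, -42, -1], [0, 0, 0, 0, 0, -49, -1], [0, 0, 0, 0, 0, -56, -1], [0, 0, 0, 0, 0, -62, -1], [0, 0, 0, 0, 0, -68, -1]]
  ]
}}

```text
clock: 2.9
ee_pos: [0.4181, -0.2937, 0.0973]
tool_rot: [0.003, 0.233, 0.972, 0.001]
ft_force: [12.2, 8.5, -1.0]
grip_width: 0.0097
```

>>> {"name": "apply_moves", "arguments": {
  "motion": [
    [[0, 0, 0, 0, 0, -6, -1], [0, 0, 0, 0, 0, -12, -1], [0, 0, 0, 0, 0, -12, -1], [0, 0, 0, 0, 0, -12, -1]]
  ]
}}

```text
clock: 3.23
ee_pos: [0.4182, -0.2932, 0.0973]
tool_rot: [0.003, 0.133, 0.991, 0.001]
ft_force: [12.9, 9.6, -0.6]
grip_width: 0.0098
```

Run:
```python
from h import *
s=manip.state(); print(s["ee_pos"],s["ft_force"],s["wrist_torque"],s["grip_width"]); T=toolT(); print(T[:3,:3].round(3), np.degrees(np.arctan2(T[1,1],T[0,1])))
```

```text
[ 0.41823654 -0.29317761  0.09733952] [12.86129872  9.64880118 -0.64867187] [ 1.69820539 -2.33600977  0.00662767] 0.009819949722088526
[[-0.965  0.263  0.006]
 [ 0.263  0.965  0.001]
 [-0.005  0.003 -1.   ]] 74.75872522096292
```

>>> {"name": "apply_moves", "arguments": {
  "motion": [
    [[0, 0, 0, 0, 0, 0, 0.3], [0, 0, 0, 0, 0, 0, 0.3], [0, 0, 0, 0, 0, 0, 0.3], [0, 0, -0.03, 0, 0, 0, 0.3], [0, 0, -0.06, 0, 0, 0, 0.3], [0, 0, -0.09, 0, 0, 0, 0.3], [0, 0, -0.12, 0, 0, 0, 0.3], [0, 0, -0.15, 0, 0, 0, 0.3], [0, 0, -0.17, 0, 0, 0, 0.3], [0, 0, -0.17, 0, 0, 0, 0.3]]
  ]
}}

```text
clock: 4.07
ee_pos: [0.4164, -0.2962, 0.2715]
tool_rot: [0.003, 0.133, 0.991, -0.003]
ft_force: [-0.4, -0.1, 0.4]
grip_width: 0.0595
```

Run:
```python
from h import *
T=toolT(); s=manip.state(); print(s["clock"],s["ee_pos"],s["qpos"].round(3),s["ft_force"]); print(T[:3,:3].round(3))
c=manip.read_camera("wrist"); cv2.imwrite("pics/w2.png",c["image"])
P=cloud(c,T@c["tool_from_camera"]); P[c["z_map"]<=0]=np.nan
for n,lo,hi,r,ctr in (("fin",.1,.115,.03,(.418,-.2915)),("bar",.071,.078,.045,(.418,-.2915)),("drum",.12,.13,.04,(.515,-.318)),("box",.06,.07,.12,(.4666,-.305)),("mfin",.17,.19,.05,(.628,-.1085))):
    Q=P.reshape(-1,3); Q=Q[(Q[:,2]>lo)&(Q[:,2]<hi)&(np.hypot(*(Q[:,:2]-ctr).T)<r)]
    if len(Q)>5: print(n,len(Q),np.median(Q,0).round(4),cv2.minAreaRect(Q[:,:2].astype(np.float32)))
```

```text
4.0667 [ 0.41638957 -0.29622288  0.27145133] [-0.768  0.292  1.524 -0.     1.317 -2.073] [-0.40465953 -0.07263152  0.43565755]
[[-0.965  0.263  0.006]
 [ 0.263  0.965 -0.006]
 [-0.007 -0.005 -1.   ]]
fin 455 [ 0.4151 -0.2928  0.1079] ((0.4159463047981262, -0.29304230213165283), (0.009806168265640736, 0.03373575955629349), 74.8187255859375)
bar 471 [ 0.3986 -0.2902  0.0737] ((0.4163433313369751, -0.29354220628738403), (0.013862407766282558, 0.06596479564905167), 75.3994369506836)
drum 1336 [ 0.5047 -0.3173  0.1251] ((0.5041424632072449, -0.31762996315956116), (0.04691328853368759, 0.029874257743358612), 74.44133758544922)
box 9427 [ 0.4516 -0.3035  0.0662] ((0.4639888405799866, -0.30640140175819397), (0.08017599582672119, 0.16831353306770325), 74.49102783203125)
```

View pics/w2.png

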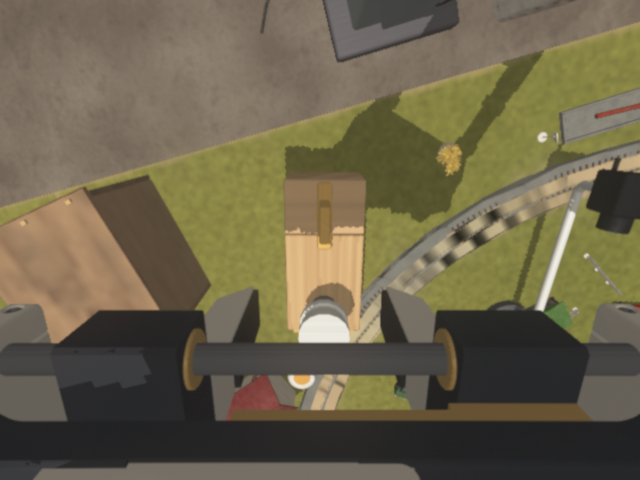

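The turnbutton now lies straight across the lid edge: the fin at pixel (325, 215) spans the seam at row 234, and the measured yaw differs from the box's by about 0.5°. The lid is flat. Next is the mirror.

>>> {"name": "apply_moves", "arguments": {
  "motion": [
    [[-0.008, 0.012, 0, 0, 0, 7, 0.3], [-0.02, 0.03, 0, 0, 0, 14, 0.3], [-0.034, 0.052, 0, 0, 0, 21, 0.3], [-0.05, 0.076, 0, 0, 0, 28, 0.3], [-0.066, 0.1, 0, 0, 0, 35, 0.3], [-0.084, 0.128, 0, 0, 0, 42, 0.3], [-0.1, 0.153, 0, 0, 0, 49, 0.3], [-0.116, 0.177, 0, 0, 0, 56, 0.3], [-0.132, 0.201, 0, 0, 0, 63, 0.3], [-0.14, 0.214, 0, 0, 0, 70, 0.3]]
  ]
}}

```text
clock: 4.95
ee_pos: [0.6078, -0.1227, 0.2644]
tool_rot: [-0.001, 0.679, 0.734, -0.0]
ft_force: [0.4, 0.4, 0.2]
grip_width: 0.0597
```

```bash
cat > look.py <<'E'
from h import *
import sys
T=toolT(); s=manip.state(); print(s["clock"],s["ee_pos"],s["qpos"].round(3),s["ft_force"]); print(T[:3,:3].round(3)); print("yaw y",np.degrees(np.arctan2(T[1,1],T[0,1])))
c=manip.read_camera("wrist"); cv2.imwrite(f"pics/{sys.argv[1]}.png",c["image"])
P=cloud(c,T@c["tool_from_camera"]); P[c["z_map"]<=0]=np.nan
for n,lo,hi,r,ctr in (("drum",.12,.13,.04,(.515,-.318)),("mfin",.17,.19,.03,(.628,-.1085)),("frame",.138,.146,.04,(.628,-.1085)),("cam",.12,.13,.04,(.46,-.045)),("boom",.05,.065,.06,(.555,-.082))):
    Q=P.reshape(-1,3); Q=Q[(Q[:,2]>lo)&(Q[:,2]<hi)&(np.hypot(*(Q[:,:2]-ctr).T)<r)]
    if len(Q)>5: print(n,len(Q),np.median(Q,0).round(4),cv2.minAreaRect(Q[:,:2].astype(np.float32)), cv2.fitLine(Q[:,:2].astype(np.float32),2,0,.001,.001).ravel().round(4))
E
python3 look.py w3
```

```text
4.95 [ 0.60778573 -0.12271427  0.26435888] [-3.230e-01  5.110e-01  1.206e+00  1.000e-03  1.428e+00 -4.020e-01] [0.44481535 0.40034266 0.23371439]
[[-0.079  0.997 -0.003]
 [ 0.997  0.079  0.001]
 [ 0.002 -0.002 -1.   ]]
yaw y 4.506924209955452
drum 34 [ 0.5341 -0.3106  0.1244] ((0.533609926700592, -0.3100700080394745), (0.003834086237475276, 0.0066345627419650555), 5.783705711364746) [ 0.1027 -0.9947  0.534  -0.3105]
mfin 915 [ 0.6272 -0.1087  0.1798] ((0.6275103688240051, -0.11023423075675964), (0.03610859811306, 0.01037721149623394), 69.0915298461914) [ 0.359   0.9333  0.6272 -0.1088]
frame 208 [ 0.6388 -0.0909  0.1418] ((0.6279842257499695, -0.11016875505447388), (0.05781211704015732, 0.010703744366765022), 62.165679931640625) [ 0.4446  0.8957  0.6371 -0.0939]
cam 3023 [ 0.4581 -0.0445  0.1266] ((0.4613231122493744, -0.04584285616874695), (0.0364503338932991, 0.05063369497656822), 69.85648345947266) [ 0.9289 -0.3704  0.4584 -0.0437]
boom 1209 [ 0.5531 -0.0812  0.0589] ((0.5548936724662781, -0.08239133656024933), (0.009087878279387951, 0.11981415003538132), 68.86441040039062) [ 0.9331 -0.3597  0.5537 -0.0814]
```

View pics/w3.png

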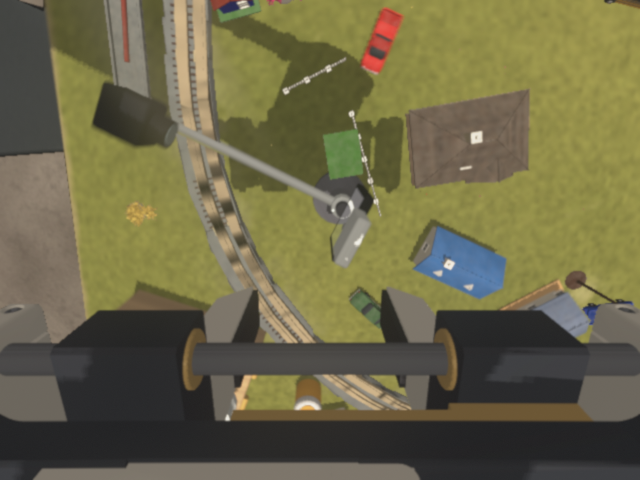

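>>> {"name": "apply_moves", "arguments": {
  "motion": [
    [[0.005, 0.01, 0, 0, 0, 7, 0], [0.011, 0.021, 0, 0, 0, 14, 0], [0.011, 0.021, 0, 0, 0, 21, 0], [0.011, 0.021, 0.02, 0, 0, 25.5, 0], [0.011, 0.021, 0.04, 0, 0, 25.5, 0], [0.011, 0.021, 0.05, 0, 0, 25.5, 0], [0.011, 0.021, 0.05, 0, 0, 25.5, 0], [0.011, 0.021, 0.05, 0, 0, 25.5, 0]]
  ]
}}

```text
clock: 5.67
ee_pos: [0.6261, -0.1125, 0.2158]
tool_rot: [-0.001, 0.823, 0.569, -0.001]
ft_force: [0.0, 0.6, -0.3]
grip_width: 0.0457
```

```bash
python3 look.py w4
```

```text
5.6667 [ 0.62612943 -0.1125327   0.21583866] [-0.298  0.572  1.234 -0.     1.338  0.063] [ 0.04208205  0.58408636 -0.28565923]
[[ 0.354  0.935 -0.002]
 [ 0.935 -0.354  0.   ]
 [-0.    -0.002 -1.   ]]
yaw y -20.70274041698218
mfin 1220 [ 0.6284 -0.1079  0.1798] ((0.6276640892028809, -0.11012329161167145), (0.03632127866148949, 0.009851817041635513), 69.22008514404297) [ 0.3613  0.9324  0.6283 -0.1082]
frame 468 [ 0.6377 -0.0951  0.1418] ((0.6318257451057434, -0.11152809858322144), (0.057205930352211, 0.007551128976047039), 69.43553924560547) [ 0.2839  0.9588  0.6367 -0.1011]
cam 3291 [ 0.4598 -0.0447  0.1267] ((0.46112146973609924, -0.04576777666807175), (0.03553261235356331, 0.05030672252178192), 68.60847473144531) [ 0.9087 -0.4174  0.4594 -0.0439]
boom 1455 [ 0.5569 -0.0821  0.0589] ((0.5548650622367859, -0.08226574957370758), (0.009510418400168419, 0.11988815665245056), 69.11930847167969) [ 0.9329 -0.3601  0.5558 -0.0819]
```

>>> {"name": "apply_moves", "arguments": {
  "motion": [
    [[0.003, 0, 0.02, 0, 0, 0, 0], [0.003, 0, 0.04, 0, 0, 0, 0], [0.003, 0, 0.051, 0, 0, 0, 0], [0.003, 0, 0.051, 0, 0, 0, 0], [0.003, 0, 0.051, 0, 0, 0, -1], [0.003, 0, 0.051, 0, 0, 0, -1], [0.003, 0, 0.051, 0, 0, 0, -1], [0.003, 0, 0.051, 0, 0, 0, -1], [0.003, 0, 0.051, 0, 0, 0, -1], [0.003, 0, 0.051, 0, 0, 0, -1]]
  ]
}}

```text
clock: 6.55
ee_pos: [0.6278, -0.1095, 0.1662]
tool_rot: [0.0, 0.823, 0.568, 0.0]
ft_force: [-1.2, -0.2, 1.8]
grip_width: 0.0101
```

>>> {"name": "apply_moves", "arguments": {
  "motion": [
    [[0, 0, 0, 0, 0, -5, -1], [0, 0, 0, 0, 0, -11, -1], [0, 0, 0, 0, 0, -17, -1], [0, 0, 0, 0, 0, -23, -1], [0, 0, 0, 0, 0, -29, -1], [0, 0, 0, 0, 0, -35, -1], [0, 0, 0, 0, 0, -39, -1], [0, 0, 0, 0, 0, -41, -1], [0, 0, 0, 0, 0, -41, -1], [0, 0, 0, 0, 0, -41, -1]]
  ]
}}

```text
clock: 7.38
ee_pos: [0.6276, -0.1094, 0.1663]
tool_rot: [0.0, 0.572, 0.82, -0.0]
ft_force: [-2.2, 0.9, 4.2]
grip_width: 0.0102
```

```bash
python3 look.py w5 | grep -v boom
python3 - <<'E'
from h import *
s=manip.state(); print(s["clock"],s["ft_force"],s["wrist_torque"],s["grip_width"],s["dq"].round(3))
c=manip.read_camera("top"); P=cloud(c); Q=P.reshape(-1,3)
for n,lo,hi,r,ctr in (("frame",.135,.15,.045,(.628,-.109)),("drum",.12,.13,.04,(.515,-.318)),("cam",.12,.13,.04,(.46,-.045))):
    q=Q[(Q[:,2]>lo)&(Q[:,2]<hi)&(np.hypot(*(Q[:,:2]-ctr).T)<r)]; print(n,len(q),cv2.minAreaRect(q[:,:2].astype(np.float32)) if len(q)>5 else '')
c2=manip.read_camera("scene"); im=c2["image"]
cv2.imwrite("pics/s5.png",np.hstack([cv2.resize(im[190:350,240:440],None,fx=2,fy=2),cv2.resize(c["image"][160:320,200:400],None,fx=2,fy=2)]))
E
```

```text
7.3833 [ 0.62756483 -0.10943748  0.16626216] [-0.293  0.612  1.303 -0.     1.226 -0.645] [-2.23400633  0.88581345  4.18109885]
[[-0.345  0.938  0.   ]
 [ 0.938  0.345 -0.   ]
 [-0.     0.    -1.   ]]
yaw y 20.200623401534767
mfin 2033 [ 0.6242 -0.1003  0.1798] ((0.6306391358375549, -0.10483793914318085), (0.03638763725757599, 0.03609144687652588), 49.09231948852539) [ 0.3508 -0.9365  0.6244 -0.1016]
frame 531 [ 0.6241 -0.0888  0.1419] ((0.625159502029419, -0.09205068647861481), (0.007487961556762457, 0.022739404812455177), 20.848033905029297) [ 0.4881 -0.8728  0.6244 -0.0891]
cam 5441 [ 0.4664 -0.0457  0.1264] ((0.4698585867881775, -0.0451929047703743), (0.03300381451845169, 0.03961143270134926), 4.273508548736572) [ 0.2107 -0.9776  0.4668 -0.0452]
7.4333 [-2.5110023   0.74889566  4.11843242] [ 0.12188242  0.34801191 -0.05575807] 0.009642188970958844 [-0.002 -0.002 -0.001 -0.001 -0.001 -0.002]
frame 0 
drum 361 ((0.5150701403617859, -0.3183244466781616), (0.04687465727329254, 0.04524700343608856), 1.4970790147781372)
cam 0
```

View pics/s5.png

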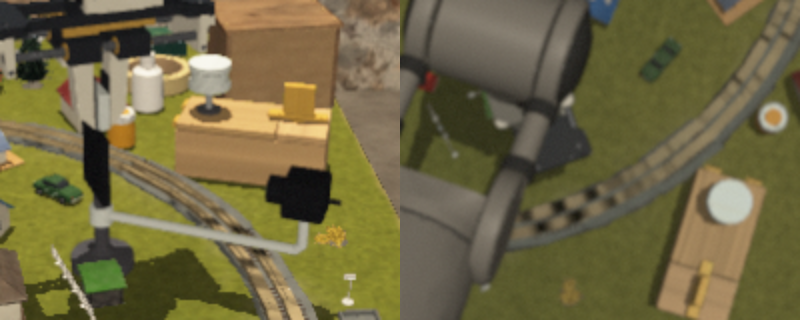

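View pics/w5.png

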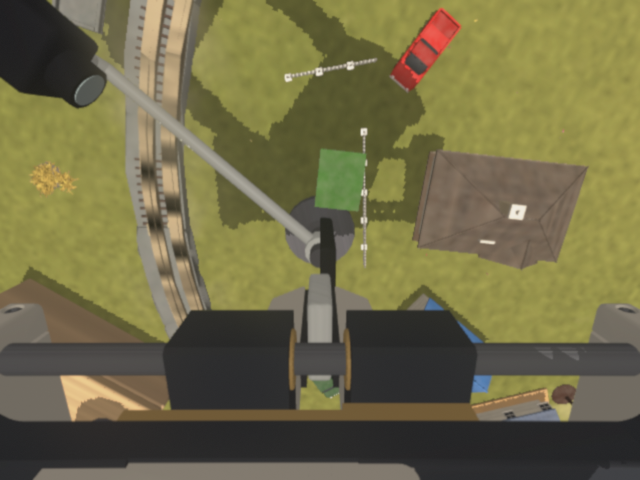

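The fin is held squarely: in w5 the frame runs straight down the jaw line at x≈325. The mirror faces 20.2° by tool yaw (20.8° from the frame edge), against a target of 20.2–20.5°. In s5 the button is still across the seam and the lid is shut. I'm handing in.

```bash
python3 -c "
from rig import manip
print(manip.close_job())"
```

```text
the job is handed in; nothing more can be done
None
```

I turned the turnbutton across the lid edge, swung the mirror to the drum, and handed the job in at about 7.5 s with the mirror fin still held. No verdict is reported, so the checks below are my own.

- **Turnbutton:** I turned it about 80°. A wrist picture then showed it straight across the lid edge, within about 1° of the box's axis. The lid was flat, and it still looked the same in the last pictures.
- **Mirror:** I gripped its fin at a width of 10 mm, and swung it 41°. The arm was still, and the wrist torque of about 0.056 N m is close to the 0.043 N m the spring should give.
- **Aim:** The tool's angle puts the glass facing 200.2° in the world frame. The wrist and top cameras put the target at 200.2° and 200.5°. The frame edge, only partly visible, read 200.8°. That spread puts the line of sight within about 5 mm of the drum centre, against the 18 mm allowed.
- **Bystanders:** The pictures showed no sign of contact, but I did not measure their final positions.
- **Disagreement:** The two cameras differed by about 2 mm on where the button, drum and mirror stand, which matches the stated calibration error.

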